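# Roll the long sample tube out of its spring clips

## Task

Take the long sample tube out of its clip stand by rolling it sideways through the open side of the spring clips, not by wrenching it straight up, and lay it down gently in the empty V-shaped cradle, lying lengthwise in both notches with its middle at the middle of the cradle. Leave the short tube in its own clips.

Things in the scene. Friction and masses are not known exactly. Their poses are not given: they have to be found in the camera images.
- long_tube_center (a point): Mid-point of the long tube, on its axis: rigid white plastic, 170 mm long, 20 mm thick, about 45 g, round bottom, blue cap 22 mm thick and 16 mm long on the +y end. y runs along the tube. It starts level in long_stand, axis 40 mm above the worktop.
- long_stand: Fixed stand under the long tube, 80x200 mm, 64 mm high; origin on the worktop below the tube's middle, y along the tube, clips open to -x. Clips at y=+-36 mm, 12 wide, fingers fit between: rigid lower jaw (top z=30, x -14 to 10), back post (x 11-24); sprung top jaw, lip 3 mm below tube top; opens 14 deg, level pull of 5-15 N frees tube in 30 mm, not upward. End cheeks y=+-91. 10 mm base plate.
- cradle: Fixed empty cradle: aluminium plate 100x120 mm, 10 mm thick, with two grey V-notched supports at y = +42 and -42 mm, each 10 mm wide, free between. Origin on the worktop under its centre; y along the tube to be laid in. 90 degree notches, 40 mm wide at the top (z = 46 mm); a tube in them has its axis at x = 0, z = 40 mm.
- short_tube_center (a point): Mid-point of the short tube, a bystander: same look and thickness but 120 mm long; it lies in an identical clip stand of its own and stays there.
Mind the look-alikes: they are no part of the job. Leave any orange look-alike of the part that bears long_tube_center alone. What is shaped like the cradle but brown is not meant.

How it is judged (in metres and radians):
On the way:
1. the long tube has come out through the open side of its clips, still low (x of long_tube_center in the frame of long_stand between -0.1 and -0.015 m and z of long_tube_center in the frame of long_stand below 0.085 m).
At the end, for the whole second after the job is handed in: The long tube lies at rest in both notches of the cradle: its middle within 20 mm of the cradle's middle (seen from above), its axis 34 to 46 mm above the worktop and within 10 degrees of the cradle's length, released; the short tube is within 15 mm of where it started (horizontal distance between long_tube_center and cradle below 0.02 m and z of long_tube_center in the frame of cradle between 0.034 and 0.046 m and angle between the y axis of long_tube_center and the y axis of cradle, either way round below 0.17 rad and linear speed of long_tube below 0.02 m/s and distance of short_tube_center from where it was at the start of the episode below 0.015 m); the robot touches nothing.
It fails at once if the long tube is wrenched against its clips (more than 80 N between tube and stand) (contact force between long_tube and long_stand above 80 N).
It fails at once if the long tube is dropped onto the cradle (faster than 1 m/s there, a fall of over 50 mm) (horizontal distance between long_tube_center and cradle below 0.06 m and height (world z) of long_tube_center below 0.09 m and linear speed of long_tube above 1 m/s).
It fails at once if the short tube is pulled out of its clips or shoved by more than 15 mm (distance of short_tube_center from where it was at the start of the episode above 0.015 m).
It also fails if it takes over 38 s, if anything falls off the work surface, if the arm or the gripper's body presses on something with over 40 N, if the wrist force passes 120 N, or if a joint passes its speed limit or range.

## Robot

A 6-joint arm with a two-finger parallel gripper is mounted at the origin on the work surface. World frame = base frame: x ahead of the robot, y to its left, z up, the work surface at z = 0. Lengths are in m, angles in degrees, forces in N, time in s.
With the tool pointing down it reaches from about 0.375 to 0.9 m from the base axis. Payload 3.1 kg.
Tool frame: the origin (TCP) lies at the centre of the arm's flange, where the gripper is bolted on; the fingertips stand 182 mm ahead of it and the grasp point (between the pads) lies 164 mm ahead of it; x points along the fingers, z is the direction in which the jaws open and shut, and the axes are right-handed (so a half turn about x gives the same grasp; the last joint's range is limited). The gripper opens to 87 mm and grips with 3 to 60 N. Pads are 19 mm wide; open, the fingers measure 117 mm over their backs; the gripper's body (75 mm by 190 mm) begins 51 mm behind the grasp point.
Start: joints at [-73.539, 30.224, 82.088, -0, 67.689, -10.227], TCP at [0.281, -0.558, 0.405] pointing down, gripper open.
Joint ranges: [-176.69, 176.69], [-43.24, 126.21], [12.49, 139.97], [-82, 262], [0, 151.66], [-163.58, 163.58]. Speed limits (degrees/s): [159.86, 159.86, 180, 180, 180, 180].

## Interface

Orientations are given as a 3x3 rotation matrix whose columns are the frame's x, y, z axes.
In Python, from rig import bot gives the robot as it stands.
- The arm moves only by the shell command python3 -m crank 'ROWS' [OPENING]. ROWS is JSON, a list of rows, each an object with "offset": the shift along the tool's x, y, z in m, a list of three; "spin": the turn about the tool's x in rad. A call has 1 to 12 rows; each row shifts and turns the commanded pose from where the row before left it, along the tool's axes as they then stand; what a row does not reach is not made up. A row lasts 1/10 s, in which the tool goes at most 50 mm and 8.59 degrees, less where a joint would pass 70% of its speed; a pose out of reach is approached as far as the arm can. A call is refused whole if a number of a shift passes 0.05 or a number of a turn 0.15, either way. A call with a gripper value outside its range is refused whole. OPENING is the finger opening in m, from 0 to 0.087, set as the call begins (- or left out, the last holds). The fingers move at their own pace and stop on an object; the grip force is fixed at half the most. Time passes only in rows, so rows that do not move let the fingers close. It gives the time, the measured TCP pose, the force and the opening at its end, in the units of the state.
- bot.read_state(): the state, without advancing time (a new reading comes with each control period).
- bot.capture(name): name is "side" or "top"; returns a dict with "pixels" (480x640x3 uint8, blue, green, red), "depth" (480x640 float32, m along the optical axis (not along the pixel's ray), 0 where there is no reading), "K" (3x3 intrinsics, pixels), "k1" (the pictures are not rectified: a ray, as slopes to the right and down, at radius r is drawn at 1 + k1 r^2 times it, then the intrinsics apply), "world_to_cam" (4x4, takes a point from world to camera coordinates). Camera axes: x right, y up, looking along -z (the intrinsics and any distortion apply to the point x, -y, -z); pixel columns grow to the right and rows downward; lengths in m; the calibration is good to about 2 mm. A picture is of the moment at which its call begins.
- bot.hand_in(): hands the job in, once; it reports no verdict.
Trained networks look in a picture, given as the dict that the camera call returned (one of the last four; its "shot" number tells which), for a name from the list of things; names that differ only in an ending like _2 or _b are one class to them, and where a whole thing is asked for, a point or a joint stands for the part that bears it (a point fixed in the world has none). Each returns a list of dicts, best first, with "p" (0 to 1); they miss things now and then, are a little off and sometimes report something else, mostly with a low value. They report only what shows in the picture. A call takes as long as a camera call. They do not tell look-alikes from the thing itself.
- bot.regions_of(label, picture): "region" (480x640 bool, what is visible of it) and "extent" ([centre column, centre row, width, height] in pixels, round what is visible of it).
The state is a dict: "time_s": time; "joint_positions": joint angles; "qvel": joint speeds; "tau": joint torques, N m; "position": TCP position; "tcp_rot": TCP orientation; "force": force on the tool from outside, world axes, zero at the start; "moment": the same for the moment, N m; "opening": opening from 0.0 (shut) to 1.0 (fully open).
Only numpy, scipy, OpenCV 4.12 (cv2) and the standard library are available. Lean on these libraries where they do the work, as an engineer would, in place of code of your own. Each camera call takes 0.05 s, during which the arm holds its last target.

## Working session

There is one attempt and no reset: what is moved stays moved. The work goes in short steps, Python scripts to look and compute and a shell command to move; the robot and the scene stay as the last step left them, time stands still between calls to the robot, and variables do not carry over. Pictures are saved under pics/ and viewed, and the job is handed in when it is done.

```bash
ls; mkdir -p pics
cat > h.py <<'E'
import numpy as np, cv2
from rig import bot
def pt(c,u,v,d):
    K=c["K"];k1=c["k1"]
    xd=(u-K[0][2])/K[0][0]; yd=(v-K[1][2])/K[1][1]
    x,y=xd,yd
    for _ in range(10):
        r2=x*x+y*y; x=xd/(1+k1*r2); y=yd/(1+k1*r2)
    P=np.stack([x*d,-y*d,-d*np.ones_like(d)],-1)
    T=np.linalg.inv(np.array(c["world_to_cam"]))
    return P@T[:3,:3].T+T[:3,3]
def cloud(c,mask):
    v,u=np.nonzero(mask&(c["depth"]>0)); return pt(c,u.astype(float),v.astype(float),c["depth"][v,u].astype(float)),u,v
E
python3 - <<'E'
from h import *
s=bot.read_state()
for k in s: print(k,np.round(s[k],3).tolist())
for n in ("top","side"):
    c=bot.capture(n); cv2.imwrite(f"pics/{n}0.png",c["pixels"]); np.savez(f"{n}0.npz",**c)
    print(n,np.round(np.linalg.inv(c["world_to_cam"]),3).tolist(),c["k1"],c["K"])
    for l in ("long_tube_center","short_tube_center","long_stand","cradle"):
        for r in bot.regions_of(l,c):
            P,u,v=cloud(c,r["region"])
            print(n,l,round(r["p"],2),np.round(r["extent"]).tolist(),np.round(np.median(P,0),3) if len(P) else None, np.round(np.percentile(P,[2,98],axis=0),3).tolist() if len(P) else None)
            np.save(f"{n}_{l}_{int(r['p']*100)}.npy",r["region"])
E
```

```text
pics
time_s 0.0
joint_positions [-73.539, 30.28, 82.159, -0.002, 67.689, -10.225]
qvel [-0.034, -0.06, 0.021, -0.035, 0.047, 0.085]
tau [0.0, -44.004, -17.659, 0.063, 0.058, -0.0]
position [0.281, -0.558, 0.404]
tcp_rot [[-0.001, 0.893, 0.449], [0.002, 0.449, -0.893], [-1.0, 0.0, -0.002]]
force [0.58, -0.185, -0.247]
moment [0.061, -0.017, -0.021]
opening 1.005
top [[0.009, 0.989, -0.145, 0.252], [-1.0, 0.01, 0.006, -0.026], [0.007, 0.145, 0.989, 1.13], [0.0, 0.0, 0.0, 1.0]] -0.15671114892074992 [[576.10886176   0.         317.96317574]
 [  0.         576.10886176 248.46948748]
 [  0.           0.           1.        ]]
top long_tube_center 0.83 [298.0, 202.0, 86.0, 39.0] [0.499 0.005 0.048] [[0.468, -0.07, 0.017], [0.534, 0.079, 0.053]]
top long_tube_center 0.63 [213.0, 299.0, 35.0, 66.0] [0.32  0.172 0.018] [[0.253, 0.14, 0.009], [0.379, 0.203, 0.024]]
top long_tube_center 0.54 [374.0, 272.0, 12.0, 18.0] [ 0.372 -0.141  0.017] [[0.356, -0.152, -0.001], [0.388, -0.133, 0.022]]
top short_tube_center 0.67 [174.0, 207.0, 59.0, 23.0] [0.491 0.249 0.048] [[0.474, 0.195, 0.039], [0.51, 0.
[... 761 characters left out ...]
side long_tube_center 0.83 [284.0, 255.0, 34.0, 62.0] [0.504 0.014 0.049] [[0.468, -0.069, 0.039], [0.53, 0.081, 0.053]]
side short_tube_center 0.86 [276.0, 354.0, 18.0, 58.0] [0.49  0.257 0.048] [[0.474, 0.194, 0.01], [0.508, 0.309, 0.055]]
side long_stand 0.77 [274.0, 254.0, 70.0, 84.0] [0.512 0.017 0.011] [[0.455, -0.1, 0.003], [0.573, 0.092, 0.062]]
side long_stand 0.36 [274.0, 354.0, 17.0, 56.0] [0.49  0.261 0.048] [[0.474, 0.197, 0.031], [0.507, 0.309, 0.053]]
side cradle 0.9 [307.0, 175.0, 45.0, 44.0] [ 0.461 -0.284  0.011] [[0.41, -0.346, 0.004], [0.511, -0.226, 0.043]]
side cradle 0.81 [371.0, 157.0, 48.0, 38.0] [ 0.288 -0.355  0.012] [[0.235, -0.416, 0.005], [0.341, -0.292, 0.043]]
```

View pics/top0.png

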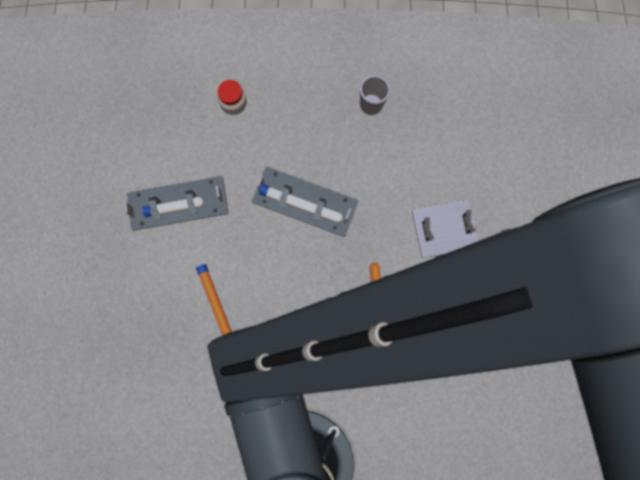

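View pics/side0.png

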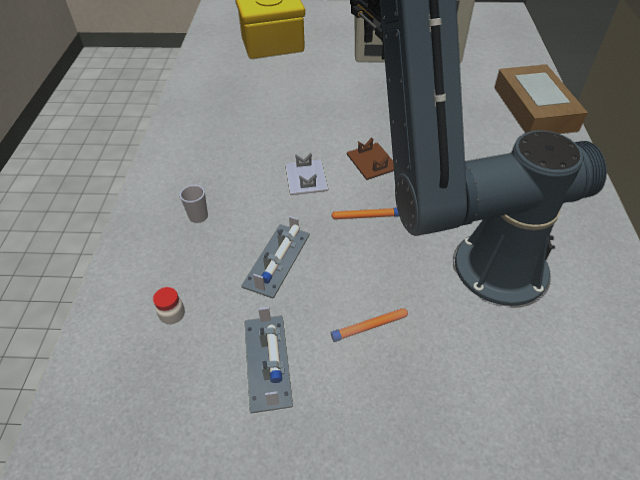

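Run:
```python
import numpy as np,cv2
t=cv2.imread("pics/top0.png");s=cv2.imread("pics/side0.png")
a=cv2.resize(t[150:260,230:390],(640,440),interpolation=2)
cv2.imwrite("pics/top0z.png",a)
b=cv2.resize(s[200:310,200:360],(640,440),interpolation=2);cv2.imwrite("pics/side0z.png",b)
```

```text
(no output)
```

View zoomed.

View pics/top0z.png

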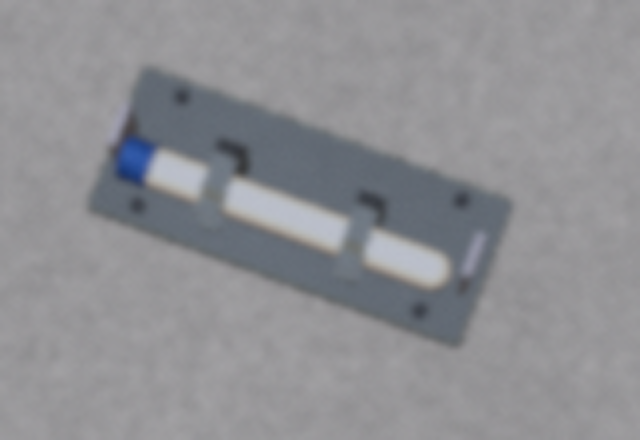

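View pics/side0z.png

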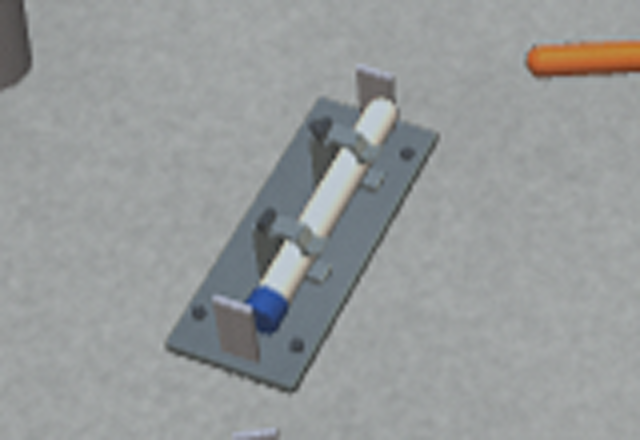

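Run:
```python
from h import *
for n in("top","side"):
    c=dict(np.load(f"{n}0.npz"))
    px=c["pixels"].astype(int); hsv=cv2.cvtColor(c["pixels"],cv2.COLOR_BGR2HSV)
    P=np.full((480,640,3),9.0); m=c["depth"]>0; q,u,v=cloud(c,m); P[v,u]=q
    # long tube: white pixels & blue near
    roi=(abs(P[...,0]-.5)<.09)&(abs(P[...,1])<.125)
    white=roi&(px.min(2)>165)&(P[...,2]>.03)&(P[...,2]<.06)
    blue=roi&(hsv[...,1]>120)&(hsv[...,0]>100)&(P[...,2]>.03)&(P[...,2]<.06)
    for nm,mm in(("white",white),("blue",blue)):
        a=P[mm]; print(n,nm,len(a),np.round(a.mean(0),4),np.round(np.percentile(a[:,2],[5,50,95]),4))
    a=P[white|blue]; 
    xy=a[:,:2]; ctr=xy.mean(0); U,S,V=np.linalg.svd(xy-ctr); d=V[0]*np.sign(V[0][1])
    s=(xy-ctr)@d; print(" dir",d,np.degrees(np.arctan2(d[1],d[0])),"mid",ctr+d*(s.min()+s.max())/2,"len",np.ptp(s), "width",np.ptp((xy-ctr)@V[1]))
    # height profile along tube
    # stand base plate
    plate=roi&(P[...,2]>.004)&(P[...,2]<.016)&(px.max(2)<135)
    cc,lab,st,ce=cv2.connectedComponentsWithStats(plate.astype(np.uint8))
    a=P[plate][:,:2].astype(np.float32); print(" plate",cv2.minAreaRect(a),len(a))
    hi=roi&(P[...,2]>.055)&(P[...,2]<.08); print(" hi",np.round(P[hi][:,:3],3).tolist()[:40])
    roi=(abs(P[...,0]-.462)<.08)&(abs(P[...,1]+.284)<.085)
    pl=roi&(P[...,2]>.006)&(P[...,2]<.06)
    print(" cradle",cv2.minAreaRect(P[pl][:,:2].astype(np.float32)),pl.sum())
    sup=roi&(P[...,2]>.022)&(P[...,2]<.06); a=P[sup]; print(" sup max z",np.percentile(a[:,2],[50,99]))
    _,lb,ce=cv2.kmeans(a[:,:2].astype(np.float32),2,None,(3,50,1e-5),5,cv2.KMEANS_PP_CENTERS); print(ce)
    d=ce[0]-ce[1]; print(" ",np.degrees(np.arctan2(d[1],d[0])),np.hypot(*d),ce.mean(0))
```

```text
top white 456 [ 0.4958 -0.0062  0.0485] [0.0448 0.0484 0.0523]
top blue 69 [0.5254 0.075  0.0483] [0.0434 0.0489 0.0523]
 dir [0.34498246 0.93860913] 69.81927489063696 mid [0.49995111 0.00509675] len 0.1685091603951438 width 0.019078456963821364
 plate ((0.5127114653587341, -0.004504099488258362), (0.19984009861946106, 0.08195836842060089), 69.30233764648438) 2653
 hi [[0.551, 0.079, 0.057], [0.549, 0.077, 0.057], [0.547, 0.081, 0.057], [0.548, 0.077, 0.055], [0.545, 0.081, 0.056], [0.546, 0.079, 0.056], [0.543, 0.082, 0.058], [0.543, 0.08, 0.057], [0.544, 0.079, 0.056], [0.541, 0.08, 0.06], [0.54, 0.08, 0.056], [0.535, 0.084, 0.057], [0.536, 0.082, 0.056], [0.536, 0.03, 0.057], [0.533, 0.084, 0.058], [0.534, 0.082, 0.056], [0.533, 0.032, 0.062], [0.533, 0.03, 0.061], [0.534, 0.028, 0.058], [0.534, 0.026, 0.056], [0.531, 0.086, 0.058], [0.53, 0.032, 0.064], [0.531, 0.03, 0.06], [0.53, 0.028, 0.063], [0.531, 0.026, 0.061], [0.531, 0.024, 0.06], [0.532, 0.023, 0.058], [0.528, 0.034, 0.064], [0.528, 0.032, 0.066], [0.527, 0.03, 0.067], [0.528, 0.028, 0.064], [0.528, 0.026, 0.064], [0.52
[... 1316 characters left out ...]
-0.044, 0.063], [0.497, -0.041, 0.066], [0.506, -0.042, 0.062], [0.504, -0.038, 0.067], [0.502, -0.041, 0.063], [0.5, -0.043, 0.061], [0.498, -0.043, 0.061], [0.495, -0.04, 0.064], [0.493, -0.043, 0.061], [0.506, -0.035, 0.066], [0.504, -0.039, 0.062], [0.501, -0.037, 0.065], [0.5, -0.041, 0.06], [0.497, -0.04, 0.061], [0.495, -0.042, 0.059], [0.493, -0.039, 0.062], [0.491, -0.042, 0.059], [0.488, -0.041, 0.06], [0.486, -0.043, 0.059]]
 cradle ((0.46272721886634827, -0.28058990836143494), (0.15349286794662476, 0.15030606091022491), 87.12677001953125) 1259
 sup max z [0.03350405 0.04707376]
[[ 0.47002319 -0.32784176]
 [ 0.45315367 -0.2454613 ]]
  -78.42721 0.08408996 [ 0.46158844 -0.28665152]
```

The top view shows the long tube in its stand, with the blue cap at about (264,190) and the round end at (342,217). The open side faces the robot, and the grey cradle is at (446,228). The side view agrees: long stand (275,258), cradle (307,175), brown decoy (371,157), orange decoys (370,324) and (366,213). I'll move over the tube now.

```bash
python3 -m crank '[{"offset":[0,0.036,-0.0325],"spin":0},{"offset":[0,0.036,-0.0325],"spin":0},{"offset":[0,0.036,-0.0325],"spin":0},{"offset":[0,0.036,-0.0325],"spin":0},{"offset":[0,0.036,-0.0325],"spin":0},{"offset":[0,0.036,-0.0325],"spin":0},{"offset":[0,0.036,-0.0325],"spin":0},{"offset":[0,0.036,-0.0325],"spin":0},{"offset":[0,0.036,-0.0325],"spin":0},{"offset":[0,0.036,-0.0325],"spin":0},{"offset":[0,0.036,-0.0325],"spin":0},{"offset":[0,0.036,-0.0325],"spin":0}]' 0.05
python3 -m crank '[{"offset":[0,0,0],"spin":-0.15},{"offset":[0,0,0],"spin":-0.15},{"offset":[0,0,0],"spin":-0.15},{"offset":[0,0,0],"spin":-0.15},{"offset":[0,0,0],"spin":-0.15},{"offset":[0,0,0],"spin":0},{"offset":[0,0,0],"spin":0}]'
cat > go.py <<'E'
import sys
from h import *
s=bot.read_state(); R=np.array(s["tcp_rot"]); p=np.array(s["position"])
t=np.array([float(a) for a in sys.argv[1:4]])
print(round(s["time_s"],2),np.round(p,4),"R",np.round(R,3).tolist(),"zyaw",np.degrees(np.arctan2(R[1,2],R[0,2])),"F",np.round(s["force"],1),"op",s["opening"]*.087,"q",np.round(s["joint_positions"],1))
print("offset needed",np.round(R.T@(t-p),4))
E
python3 go.py 0.499 0.003 0.206
```

```text
time_s: 1.7
position: [0.492, -0.014, 0.4051]
tcp_rot: [[0.001, 0.893, 0.449], [-0.0, 0.449, -0.893], [-1.0, 0.001, 0.001]]
force: [1.7, -0.0, 0.7]
opening: 0.576
time_s: 2.4
position: [0.4916, -0.0159, 0.4049]
tcp_rot: [[0.0, 0.351, 0.937], [-0.0, 0.937, -0.351], [-1.0, 0.0, 0.0]]
force: [0.6, 0.1, 0.1]
opening: 0.568
2.4 [ 0.4916 -0.0159  0.4049] R [[0.0, 0.351, 0.937], [-0.0, 0.937, -0.351], [-1.0, 0.0, 0.0]] zyaw -20.52364343542776 F [0.6 0.1 0.1] op 0.049397097553651355 q [-14.9  20.  100.8   0.   59.2   5.6]
offset needed [0.1989 0.0203 0.0003]
```

```bash
python3 -m crank '[{"offset":[0.04,0.02,0],"spin":0},{"offset":[0.04,0,0],"spin":0},{"offset":[0.03,0,0],"spin":0},{"offset":[0.02,0,0],"spin":0},{"offset":[0,0,0],"spin":0},{"offset":[0,0,0],"spin":0}]'
python3 go.py 0.499 0.003 0.206
python3 - <<'E'
from h import *
for n in("side","top"):
    c=bot.capture(n); p=c["pixels"]
    a=cv2.resize(p[150:310,180:400],(770,560),interpolation=2); cv2.imwrite(f"pics/{n}1.png",a)
E
```

```text
time_s: 3.0
position: [0.4988, 0.0027, 0.2749]
tcp_rot: [[-0.0, 0.349, 0.937], [0.0, 0.937, -0.349], [-1.0, 0.0, -0.0]]
force: [0.4, -0.0, -0.6]
opening: 0.574
3.0 [0.4988 0.0027 0.2749] R [[-0.0, 0.349, 0.937], [0.0, 0.937, -0.349], [-1.0, 0.0, -0.0]] zyaw -20.422791220369817 F [ 0.4 -0.  -0.6] op 0.04990664868085953 q [-12.5  32.6 106.6   0.   40.8   7.9]
offset needed [0.0689 0.0003 0.0001]
```

View pics/side1.png

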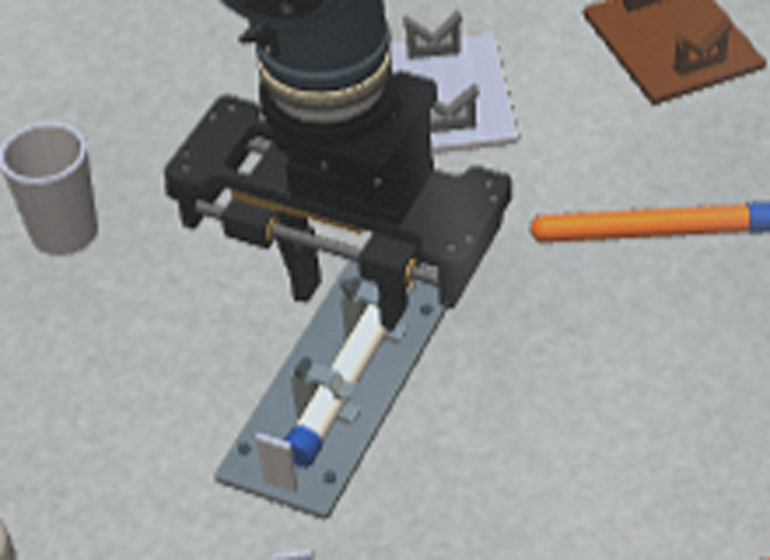

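The side zoom shows the open fingers straddling the white tube between the two clips, at about (345,290) in the zoom. Next I descend slowly.

```bash
python3 -m crank '[{"offset":[0.015,0,0],"spin":0},{"offset":[0.015,0,0],"spin":0},{"offset":[0.015,0,0],"spin":0},{"offset":[0.014,0,0],"spin":0},{"offset":[0.009,0,0],"spin":0},{"offset":[0,0,0],"spin":0},{"offset":[0,0,0],"spin":0}]'
python3 go.py 0.499 0.003 0.206
python3 - <<'E'
from h import *
for n in("side","top"):
    c=bot.capture(n); p=c["pixels"]
    a=cv2.resize(p[150:310,180:400],(770,560),interpolation=2); cv2.imwrite(f"pics/{n}2.png",a)
E
```

```text
time_s: 3.8
position: [0.4989, 0.0028, 0.2074]
tcp_rot: [[0.001, 0.348, 0.938], [-0.0, 0.938, -0.348], [-1.0, 0.0, 0.001]]
force: [0.7, -0.5, -0.6]
opening: 0.576
3.8 [0.4989 0.0028 0.2074] R [[0.001, 0.348, 0.938], [-0.0, 0.938, -0.348], [-1.0, 0.0, 0.001]] zyaw -20.352358562486128 F [ 0.7 -0.5 -0.6] op 0.050071224010556345 q [-12.5  40.1 108.4   0.   31.5   7.8]
offset needed [0.0014 0.0003 0.0001]
```

View pics/side2.png

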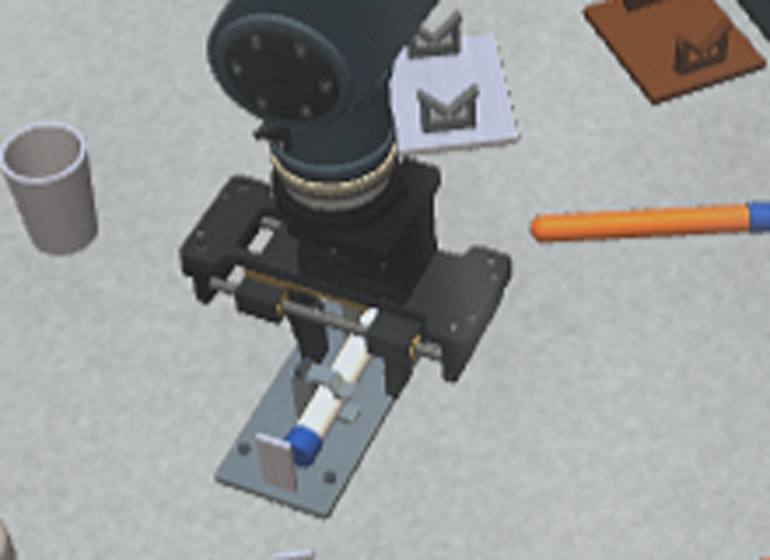

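The fingers stand either side of the tube at about (350,350), clear of the clip at (325,375). Now I close them.

```bash
python3 -m crank '[{"offset":[0,0,0],"spin":0},{"offset":[0,0,0],"spin":0},{"offset":[0,0,0],"spin":0},{"offset":[0,0,0],"spin":0},{"offset":[0,0,0],"spin":0},{"offset":[0,0,0],"spin":0}]' 0
python3 go.py 0.499 0.003 0.206
```

```text
time_s: 4.5
position: [0.4991, 0.0027, 0.2067]
tcp_rot: [[0.002, 0.348, 0.938], [-0.0, 0.938, -0.348], [-1.0, 0.0, 0.002]]
force: [1.3, -0.8, -2.5]
opening: 0.222
4.5 [0.4991 0.0027 0.2067] R [[0.002, 0.348, 0.938], [-0.0, 0.938, -0.348], [-1.0, 0.0, 0.002]] zyaw -20.346290697888985 F [ 1.3 -0.8 -2.5] op 0.01929769488976109 q [-12.5  40.2 108.4  -0.   31.4   7.8]
offset needed [ 0.0007  0.0003 -0.0002]
```

Opening 19.3 mm, so the 20 mm tube is gripped. I pull level out through the open side, slowly.

```bash
python3 -m crank '[{"offset":[0,0,-0.003],"spin":0},{"offset":[0,0,-0.004],"spin":0},{"offset":[0,0,-0.004],"spin":0},{"offset":[0,0,-0.004],"spin":0}]'
python3 -m crank '[{"offset":[0,0,-0.005],"spin":0},{"offset":[0,0,-0.005],"spin":0},{"offset":[0,0,-0.005],"spin":0},{"offset":[0,0,-0.005],"spin":0},{"offset":[0,0,-0.005],"spin":0},{"offset":[0,0,-0.005],"spin":0},{"offset":[0,0,-0.005],"spin":0},{"offset":[0,0,-0.005],"spin":0},{"offset":[0,0,-0.005],"spin":0}]'
python3 go.py 0.44 0.024 0.206
python3 - <<'E'
from h import *
for n in("side","top"):
    c=bot.capture(n); p=c["pixels"]
    a=cv2.resize(p[150:310,180:400],(770,560),interpolation=2); cv2.imwrite(f"pics/{n}3.png",a)
    for r in bot.regions_of("long_tube_center",c):
        P,u,v=cloud(c,r["region"]); print(n,round(r["p"],2),np.round(np.median(P,0),3),np.round(np.percentile(P,[2,98],axis=0),3).tolist())
E
```

```text
time_s: 4.9
position: [0.483, 0.0085, 0.2066]
tcp_rot: [[-0.004, 0.348, 0.938], [0.001, 0.938, -0.348], [-1.0, -0.0, -0.004]]
force: [0.1, 0.5, -0.8]
opening: 0.217
time_s: 5.8
position: [0.4419, 0.0238, 0.2068]
tcp_rot: [[0.0, 0.348, 0.938], [-0.0, 0.938, -0.348], [-1.0, -0.0, 0.0]]
force: [-0.3, -0.2, -1.0]
opening: 0.223
5.8 [0.4419 0.0238 0.2068] R [[0.0, 0.348, 0.938], [-0.0, 0.938, -0.348], [-1.0, -0.0, 0.0]] zyaw -20.33764703790016 F [-0.3 -0.2 -1. ] op 0.019434480158991494 q [-11.4  38.7 116.5  -0.   24.9   8.9]
offset needed [ 0.0008 -0.0005 -0.0018]
side 0.86 [0.311 0.17  0.019] [[0.231, 0.135, 0.009], [0.379, 0.202, 0.023]]
side 0.75 [0.457 0.069 0.048] [[0.438, 0.022, 0.036], [0.476, 0.104, 0.054]]
side 0.57 [ 0.303 -0.147  0.018] [[0.224, -0.164, 0.002], [0.385, -0.136, 0.024]]
top 0.86 [0.305 0.166 0.018] [[0.23, 0.131, 0.008], [0.376, 0.199, 0.023]]
top 0.56 [ 0.417 -0.034  0.048] [[0.407, -0.053, 0.04], [0.431, -0.015, 0.054]]
top 0.55 [ 0.3   -0.149  0.019] [[0.226, -0.163, 0.012], [0.382, -0.136, 0.024]]
```

View pics/side3.png

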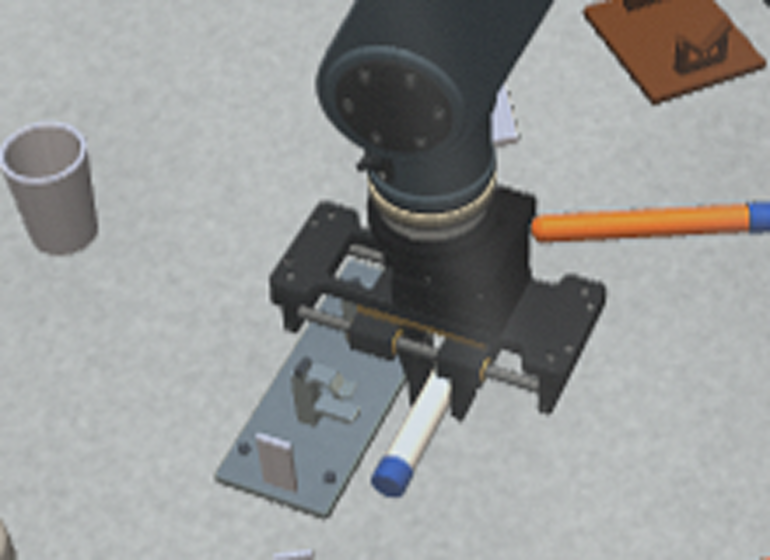

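The tube is out: the cap shows at (395,470) in the side zoom, clear of the clip, level and held between the fingers. Next I lift and carry it above the cradle.

```bash
python3 -m crank '[{"offset":[-0.02,0,0],"spin":0},{"offset":[-0.04,0,0],"spin":0},{"offset":[-0.045,0,0],"spin":0},{"offset":[-0.03,-0.02,0.01],"spin":0},{"offset":[0,-0.04,0.018],"spin":0},{"offset":[0,-0.04,0.018],"spin":0},{"offset":[0,-0.04,0.018],"spin":0},{"offset":[0,-0.04,0.018],"spin":0},{"offset":[0,-0.04,0.018],"spin":0},{"offset":[0,-0.035,0.016],"spin":0},{"offset":[0,-0.029,0.011],"spin":0},{"offset":[0,0,0],"spin":0}]'
python3 -m crank '[{"offset":[0,0,0],"spin":-0.1},{"offset":[0,0,0],"spin":-0.13},{"offset":[0,0,0],"spin":-0.13},{"offset":[0,0,0],"spin":-0.11},{"offset":[0,0,0],"spin":-0.086},{"offset":[0,0,0],"spin":0},{"offset":[0,0,0],"spin":0},{"offset":[0,0,0],"spin":0}]'
python3 go.py 0.462 -0.2865 0.206
python3 - <<'E'
from h import *
for n in("side","top"):
    c=bot.capture(n); p=c["pixels"]
    cv2.imwrite(f"pics/{n}4.png",p); np.savez(f"{n}4.npz",**c)
    for l in("long_tube_center","cradle"):
      for r in bot.regions_of(l,c):
        P,u,v=cloud(c,r["region"]); print(n,l,round(r["p"],2),np.round(np.median(P,0),3),np.round(np.percentile(P,[2,98],axis=0),3).tolist())
E
```

```text
time_s: 7.2
position: [0.4631, -0.2913, 0.342]
tcp_rot: [[0.003, 0.352, 0.936], [-0.004, 0.936, -0.352], [-1.0, -0.003, 0.004]]
force: [-0.3, -0.4, 0.2]
opening: 0.222
time_s: 8.0
position: [0.4626, -0.2864, 0.3417]
tcp_rot: [[-0.0, -0.199, 0.98], [0.0, 0.98, 0.199], [-1.0, 0.0, -0.0]]
force: [-1.4, -0.6, -0.6]
opening: 0.221
8.0 [ 0.4626 -0.2864  0.3417] R [[-0.0, -0.199, 0.98], [0.0, 0.98, 0.199], [-1.0, 0.0, -0.0]] zyaw 11.461209351180427 F [-1.4 -0.6 -0.6] op 0.019196270794453373 q [-43.5  28.9  97.4   0.   53.7 -55. ]
offset needed [ 1.357e-01 -1.000e-04 -6.000e-04]
side long_tube_center 0.88 [ 0.456 -0.249  0.184] [[0.439, -0.357, 0.169], [0.474, -0.204, 0.188]]
side long_tube_center 0.78 [0.307 0.169 0.019] [[0.231, 0.135, 0.008], [0.379, 0.203, 0.023]]
side long_tube_center 0.57 [ 0.303 -0.146  0.018] [[0.226, -0.161, 0.006], [0.383, -0.136, 0.024]]
side cradle 0.98 [ 0.288 -0.351  0.011] [[0.229, -0.419, 0.002], [0.341, -0.293, 0.041]]
side cradle 0.6 [ 0.461 -0.285  0.011] [[0.41, -0.349, 0.003], [0.512, -0.226, 0.043]]
top long_tube_center 0.71 [ 0.256 -0.152  0.019] [[0.222, -0.166, 0.001], [0.294, -0.09, 0.541]]
```

View pics/side4.png

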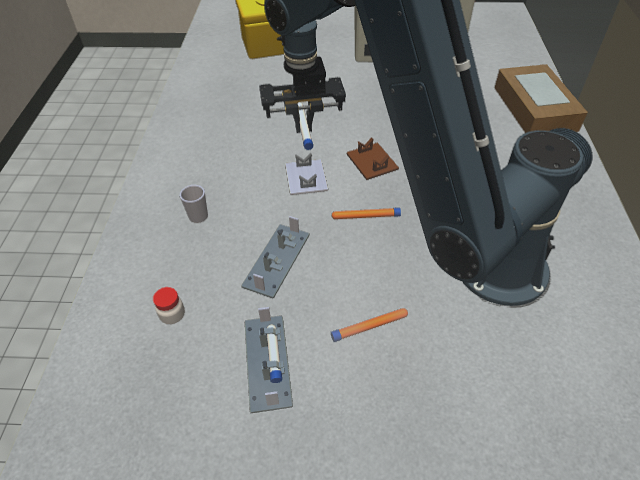

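View pics/top4.png

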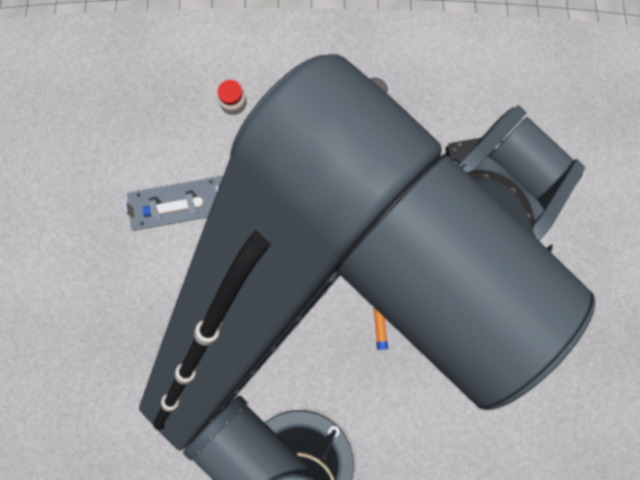

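The side view shows the tube held level over the grey cradle, cap at (308,143) and cradle at (307,175). The short tube is untouched at (275,352). In the top view the arm blocks the cradle. I lower now, slowing at the end.

```bash
python3 -m crank '[{"offset":[0.02,0,0],"spin":0},{"offset":[0.03,0,0],"spin":0},{"offset":[0.03,0,0],"spin":0},{"offset":[0.02,0,0],"spin":0},{"offset":[0.015,0,0],"spin":0},{"offset":[0.008,0,0],"spin":0},{"offset":[0.004,0,0],"spin":0},{"offset":[0.002,0,0],"spin":0},{"offset":[0,0,0],"spin":0},{"offset":[0,0,0],"spin":0}]'
python3 go.py 0.462 -0.2865 0.2067
python3 - <<'E'
from h import *
c=bot.capture("side"); p=c["pixels"]
cv2.imwrite("pics/side5.png",cv2.resize(p[90:210,240:400],(760,570),interpolation=2))
for r in bot.regions_of("long_tube_center",c):
    P,u,v=cloud(c,r["region"]); print(round(r["p"],2),np.round(np.median(P,0),3),np.round(np.percentile(P,[2,98],axis=0),3).tolist())
E
```

```text
time_s: 9.3
position: [0.4628, -0.2869, 0.2135]
tcp_rot: [[0.001, -0.2, 0.98], [-0.001, 0.98, 0.2], [-1.0, -0.001, 0.001]]
force: [-0.3, -0.3, -0.8]
opening: 0.22
9.3 [ 0.4628 -0.2869  0.2135] R [[0.001, -0.2, 0.98], [-0.001, 0.98, 0.2], [-1.0, -0.001, 0.001]] zyaw 11.51612579750512 F [-0.3 -0.3 -0.8] op 0.01918202987335252 q [-43.6  41.1 101.6   0.   37.2 -55.1]
offset needed [ 0.0068  0.0006 -0.0007]
0.92 [ 0.303 -0.147  0.018] [[0.224, -0.171, 0.001], [0.384, -0.135, 0.024]]
0.56 [0.307 0.17  0.019] [[0.232, 0.132, 0.007], [0.379, 0.202, 0.024]]
0.52 [ 0.456 -0.25   0.056] [[0.44, -0.342, 0.04], [0.473, -0.205, 0.06]]
```

View pics/side5.png

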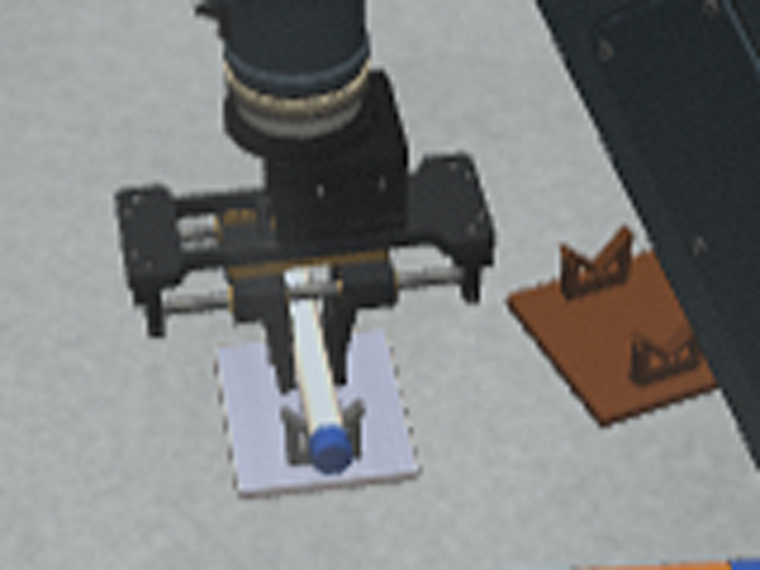

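The tube hangs between the prongs of the front notch, with the cap at (330,450) in the zoom. I lower the last 6 to 7 mm while watching the force.

```bash
python3 -m crank '[{"offset":[0.002,0,0],"spin":0},{"offset":[0.002,0,0],"spin":0},{"offset":[0.001,0,0],"spin":0},{"offset":[0.001,0,0],"spin":0},{"offset":[0,0,0],"spin":0}]'
python3 -m crank '[{"offset":[0.001,0,0],"spin":0},{"offset":[0,0,0],"spin":0},{"offset":[0,0,0],"spin":0}]'
```

```text
time_s: 9.9
position: [0.4624, -0.2868, 0.2073]
tcp_rot: [[-0.001, -0.2, 0.98], [-0.0, 0.98, 0.2], [-1.0, 0.0, -0.001]]
force: [-1.4, 0.3, 4.2]
opening: 0.219
time_s: 10.2
position: [0.4623, -0.2867, 0.2071]
tcp_rot: [[-0.0, -0.2, 0.98], [-0.0, 0.98, 0.2], [-1.0, -0.0, -0.0]]
force: [-2.7, 0.5, 10.7]
opening: 0.217
```

Contact: 10 N upward. I release with a modest opening, then rise.

```bash
python3 -m crank '[{"offset":[0,0,0],"spin":0},{"offset":[0,0,0],"spin":0},{"offset":[0,0,0],"spin":0},{"offset":[0,0,0],"spin":0},{"offset":[0,0,0],"spin":0}]' 0.05
python3 -m crank '[{"offset":[-0.01,0,0],"spin":0},{"offset":[-0.02,0,0],"spin":0},{"offset":[-0.04,0,0],"spin":0},{"offset":[-0.04,0,0],"spin":0},{"offset":[-0.04,0,0],"spin":0},{"offset":[-0.04,0,0],"spin":0},{"offset":[0,0,0],"spin":0},{"offset":[0,0,0],"spin":0}]'
python3 - <<'E'
from h import *
c=bot.capture("side"); p=c["pixels"]; np.savez("side6.npz",**c)
cv2.imwrite("pics/side6.png",cv2.resize(p[90:210,240:400],(760,570),interpolation=2))
for l in("long_tube_center","short_tube_center","cradle"):
  for r in bot.regions_of(l,c):
    P,u,v=cloud(c,r["region"]); print(l,round(r["p"],2),np.round(np.median(P,0),3),np.round(np.percentile(P,[2,98],axis=0),3).tolist())
    if l[0]=="l" and P[:,1].mean()<-.2:
        xy=P[P[:,2]>.045][:,:2]; m=xy.mean(0); d=np.linalg.svd(xy-m)[2][0]; d*=np.sign(d[1]); s=(xy-m)@d
        print("mid",m+d*np.percentile(s,[1,99]).mean(),"len",np.ptp(s),"ang",np.degrees(np.arctan2(d[1],d[0])),"topz",np.percentile(P[:,2],95))
E
```

```text
time_s: 10.7
position: [0.4627, -0.2867, 0.2055]
tcp_rot: [[-0.0, -0.2, 0.98], [0.0, 0.98, 0.2], [-1.0, 0.0, -0.0]]
force: [-0.5, 0.1, -0.0]
opening: 0.55
time_s: 11.5
position: [0.4625, -0.2865, 0.3973]
tcp_rot: [[0.002, -0.2, 0.98], [-0.002, 0.98, 0.2], [-1.0, -0.003, 0.002]]
force: [-0.1, 0.0, -0.6]
opening: 0.572
long_tube_center 0.95 [ 0.312 -0.146  0.018] [[0.227, -0.158, 0.006], [0.383, -0.136, 0.024]]
long_tube_center 0.94 [ 0.459 -0.272  0.049] [[0.44, -0.362, 0.036], [0.481, -0.205, 0.054]]
mid [ 0.46140474 -0.28406824] len 0.1655084536710416 ang 100.87443362427294 topz 0.05298705275252469
long_tube_center 0.55 [0.305 0.168 0.018] [[0.23, 0.13, -0.001], [0.381, 0.202, 0.024]]
short_tube_center 0.95 [0.491 0.259 0.048] [[0.474, 0.197, 0.011], [0.508, 0.309, 0.053]]
cradle 0.84 [ 0.287 -0.353  0.011] [[0.229, -0.418, 0.005], [0.341, -0.293, 0.042]]
cradle 0.63 [ 0.47  -0.285  0.011] [[0.41, -0.351, 0.002], [0.513, -0.224, 0.044]]
```

View pics/side6.png

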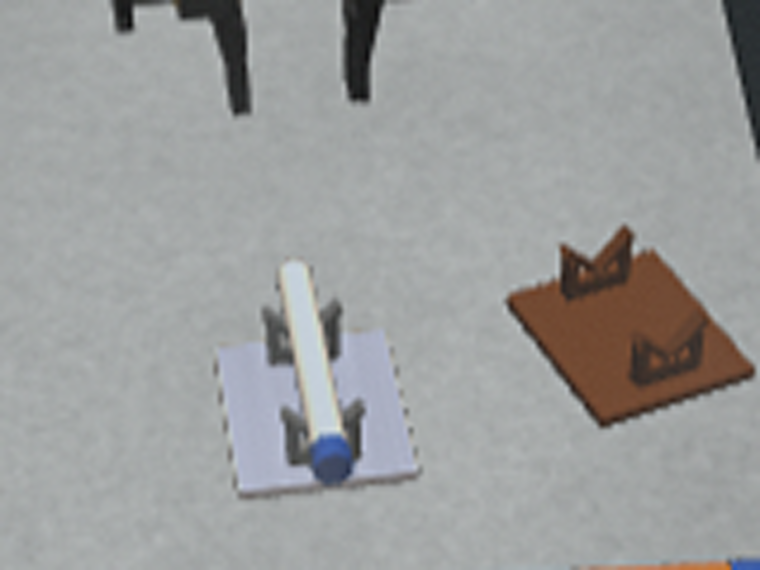

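The tube lies in both notches, from the cap at (330,458) to the round end at (293,268) in the zoom, and the gripper is clear above. I hand in.

```bash
python3 -c "
from rig import bot
print(bot.hand_in())"
```

```text
the job is handed in; nothing more can be done
None
```

The long tube is lying in both notches of the grey cradle, and I handed the job in about 11.6 s into the 38 s allowed.

**What I did:** I gripped the tube at its middle between the clips and pulled it about 60 mm level out through the open side. The wrist force read between moves was under 3 N there. I then lifted it, carried it over the cradle, turned it about 32° to line up, lowered it until it touched (about 10 N), released it and backed away.

**Last checks, from the side camera:**

| Check | Measured | Limit |
|---|---|---|
| Tube middle to cradle middle | about 2.5 mm | 20 mm |
| Tube axis to cradle length | about 0.6° | 10° |
| Axis height | about 43 mm | 34–46 mm |
| Short tube movement | no more than about 2 mm, within measuring noise | 15 mm |

- **Height:** the 43 mm comes from the highest depth readings, which are noisy. The median reading of the tube's surface (49 mm) and the arm's height at contact both suggest about 40 mm.
- **Gripper:** it was clear, about 0.19 m above where it let go of the tube.
- **Not checked:** the arm blocked the cradle in the top camera during carrying, and I took no top picture after placing. The final position therefore rests on one view plus the arm's own position.

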